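Populate the heat sink with capacitors

ROBOT

A 6-joint arm with a two-finger parallel gripper is mounted at the origin on the work surface. World frame = base frame: x ahead of the robot, y to its left, z up, the work surface at z = 0. Lengths are in m, angles in rad, forces in N, time in s.
With the tool pointing down it reaches from about 0.375 to 0.9 m from the base axis. Payload 3.1 kg.
Tool frame: the origin (TCP) lies at the very end of the fingers, on their centre line; the grasp point (between the pads) lies 19 mm behind it; z points along the fingers, y is the direction in which the jaws open and shut (so a half turn about z gives the same grasp; the last joint's range is limited). The gripper opens to 85 mm and grips with 20 to 120 N. Pads are 22 mm wide; open, the fingers measure 114 mm over their backs; the gripper's body (76 mm by 85 mm) begins 54 mm behind the grasp point. The pads swing forward as they close: fully open they stand 13 mm farther back than shut.
Start: joints at [1.131, 0.527, 1.433, -0, 1.181, -0.178], TCP at [0.162, 0.604, 0.231] pointing down, gripper open.
Joint ranges: [-3.08, 3.08], [-0.75, 2.2], [0.22, 2.44], [-1.43, 4.57], [0, 2.65], [-2.85, 2.85]. Speed limits (rad/s): [2.79, 2.79, 3.14, 3.14, 3.14, 3.14].

INTERFACE

Orientations are given as a unit quaternion [x, y, z, w].
In Python, from station import * gives the robot as it stands.
- The arm moves only by the tool jog_arm, never from a script. Its argument "motion" is a list of rows, each a list of 5 numbers: the shift along the world's x, y, z in cm, then the turn about the world's z in degrees, then the closure in counts, from 0 (fully open) to 255 (shut). In form: [[tx, ty, tz, yaw, jaw], ...]. A call has 1 to 10 rows; each row shifts and turns the pose as measured when the row begins; what a row does not reach is not made up. A row lasts 1/12 s, in which the tool goes at most 41.7 mm and 7.16 degrees, less where a joint would pass 70% of its speed; a pose out of reach is approached as far as the arm can. A call with a gripper value outside its range is refused whole. The fingers move at their own pace and stop on an object; "squeeze" is the grip in N (left out, the last holds). Time passes only in rows, so rows that do not move let the fingers close. It gives the time, the measured TCP pose, the force and the opening at its end, in the units of the state.
- sense(): the state, without advancing time (a new reading comes with each control period).
- snapshot(name): name is "side" or "top"; returns a dict with "img" (384x512x3 uint8, red, green, blue), "depth" (384x512 float32, m along the optical axis (not along the pixel's ray), 0 where there is no reading), "intrinsics" (3x3 intrinsics, pixels), "eye" and "attitude" of the camera in the world. Camera axes: x right, y down, z forward; pixel columns grow to the right and rows downward; lengths in m; the calibration is good to about 2 mm. A picture is of the moment at which its call begins.
- sign_off(): hands the job in, once; it reports no verdict.
The state is a dict: "t": time; "q": joint angles; "qd": joint speeds; "tau": joint torques, N m; "tcp_pos": TCP position; "tool_rot": TCP orientation; "force": force on the tool from outside, world axes, zero at the start; "ft_torque": the same for the moment, N m; "finger_gap": opening from 0.0 (shut) to 1.0 (fully open).
Only numpy, scipy, OpenCV 4.12 (cv2) and the standard library are available. Lean on these libraries where they do the work, as an engineer would, in place of code of your own. Each camera call takes 0.05 s, during which the arm holds its last target.

TASK

Pick the four white capacitors (three round ones and a square one, each with two brass studs on top) out of the blue tray and stand each upright, studs up, on the black heat-sink pad of its own shape and size: large, medium and small round, and square. Each must stand with its whole foot on its pad, the square one in line with the edges of its pad, and be left there at rest. Leave the two flat power modules where they lie in the tray.

Things in the scene. Friction and masses are not known exactly. Their poses are not given: they have to be found in the camera images.
- cap_large_center (a point): the large round capacitor: white plastic drum standing upright, 60 mm in diameter and 50 mm tall, with two thin brass studs standing 8 mm above its top. The point is the centre of the drum, half-way up (25 mm above its foot); z points up along its axis. It starts in a shallow blue tray whose floor is 3 mm thick (so the centre is 28 mm above the bench) and whose rim stands 15 mm above the bench.
- cap_medium_center (a point): the medium round capacitor: white plastic drum standing upright, 46 mm in diameter and 50 mm tall, with two thin brass studs standing 8 mm above its top. The point is the centre of the drum, half-way up (25 mm above its foot); z points up along its axis. It starts in a shallow blue tray whose floor is 3 mm thick (so the centre is 28 mm above the bench) and whose rim stands 15 mm above the bench.
- cap_small_center (a point): the small round capacitor: white plastic drum standing upright, 32 mm in diameter and 50 mm tall, with two thin brass studs standing 8 mm above its top. The point is the centre of the drum, half-way up (25 mm above its foot); z points up along its axis. It starts in a shallow blue tray whose floor is 3 mm thick (so the centre is 28 mm above the bench) and whose rim stands 15 mm above the bench.
- cap_square_center (a point): the square capacitor: white plastic block standing upright, 44 x 44 mm and 50 mm tall, with two thin brass studs standing 8 mm above its top. The point is its centre, half-way up (25 mm above its foot); z points up, x and y are square to its side faces. It starts in the same tray.
- pad_large: the large round mounting pad: fixed black rubber disc 80 mm in diameter and 3 mm thick, lying on the flat top of the aluminium heat sink (a finned block 260 x 280 mm, 50 mm high, fixed). Origin at the centre of the disc's underside, 50 mm above the bench; the drum's foot goes on its top face, 3 mm higher. The four pads lie in a 2 x 2 pattern, neighbours 115 mm apart, in any arrangement.
- pad_medium: the medium round mounting pad: fixed black rubber disc 66 mm in diameter and 3 mm thick, lying on the flat top of the aluminium heat sink (a finned block 260 x 280 mm, 50 mm high, fixed). Origin at the centre of the disc's underside, 50 mm above the bench; the drum's foot goes on its top face, 3 mm higher. The four pads lie in a 2 x 2 pattern, neighbours 115 mm apart, in any arrangement.
- pad_small: the small round mounting pad: fixed black rubber disc 52 mm in diameter and 3 mm thick, lying on the flat top of the aluminium heat sink (a finned block 260 x 280 mm, 50 mm high, fixed). Origin at the centre of the disc's underside, 50 mm above the bench; the drum's foot goes on its top face, 3 mm higher. The four pads lie in a 2 x 2 pattern, neighbours 115 mm apart, in any arrangement.
- pad_square: the square mounting pad: fixed black rubber plate 66 x 66 mm and 3 mm thick on the top of the heat sink, among the round pads. Origin at the centre of its underside, 50 mm above the bench; x and y are square to its edges.
- module_a_center (a point): a flat white power module, not a capacitor: 36 mm (its x) by 62 mm (its y), 18 mm high, with three steel terminals along its ridge; lies loose in the tray among the capacitors and is to stay there. The point is its centre, 9 mm above its underside. There are two such modules, alike.
- module_b_center (a point): a flat white power module, not a capacitor: 36 mm (its x) by 62 mm (its y), 18 mm high, with three steel terminals along its ridge; lies loose in the tray among the capacitors and is to stay there. The point is its centre, 9 mm above its underside. There are two such modules, alike.
Not all that is in view belongs to the job. What is shaped like the part that bears cap_medium_center but orange or pink is not meant.

How it is judged:
At the end, for the whole second after the job is handed in: Each capacitor stands upright (0.1 rad), released and at rest, on top of its own pad: round ones within 10.5 mm of the pad's centre, the square one within 11.5 mm along each edge and turned at most 0.26 rad from the edges. Both modules are within 30 mm of where they lay (horizontal distance between cap_large_center and pad_large below 0.0105 m and z of cap_large_center in the frame of pad_large between 0.024 and 0.032 m and angle between each of cap_large_center, cap_medium_center, cap_small_center, cap_square_center's own z axis and vertical below 0.1 rad and linear speed of each of cap_large, cap_medium, cap_small, cap_square below 0.02 m/s and angular speed of each of cap_large, cap_medium, cap_small, cap_square below 0.2 rad/s and horizontal distance between cap_medium_center and pad_medium below 0.0105 m and z of cap_medium_center in the frame of pad_medium between 0.024 and 0.032 m and horizontal distance between cap_small_center and pad_small below 0.0105 m and z of cap_small_center in the frame of pad_small between 0.024 and 0.032 m and x of cap_square_center in the frame of pad_square between -0.0115 and 0.0115 m and y of cap_square_center in the frame of pad_square between -0.0115 and 0.0115 m and (angle between the x axis of cap_square_center and the x axis of pad_square, either way round below 0.26 rad or angle between the x axis of cap_square_center and the y axis of pad_square, either way round below 0.26 rad) and z of cap_square_center in the frame of pad_square between 0.024 and 0.032 m and distance of each of module_a_center, module_b_center from where it was at the start of the episode below 0.03 m); the robot touches nothing.
It fails at once if a power module is lifted, tipped over or pushed more than 30 mm from its place (distance of any of module_a_center, module_b_center from where it was at the start of the episode above 0.03 m or angle between any of module_a_center, module_b_center's own z axis and vertical above 0.6 rad).
It also fails if it takes over 112 s, if anything falls off the work surface, if the arm or the gripper's body presses on something with over 40 N, if the wrist force passes 120 N, or if a joint passes its speed limit or range.

## Working session

There is one attempt and no reset: what is moved stays moved. The work goes in short steps, Python scripts to look and compute and a tool call to move; the robot and the scene stay as the last step left them, time stands still between calls to the robot, and variables do not carry over. Pictures are saved under pics/ and viewed, and the job is handed in when it is done.

Besides the shell and the picture viewer there is one more tool, called after "Call:" by a JSON object that holds its "name" and its "arguments". jog_arm: Moves the arm, as the interface text tells. Its arguments: {"type":"object","properties":{"motion":{"type":"array","items":{"type":"array","items":{"type":"number"}}},"squeeze":{"type":"number"}},"required":["motion"]}

```bash
mkdir -p pics && ls && python3 - <<'E'
from station import *
import cv2,numpy as np
s=sense();print(s)
for n in("side","top"):
    d=snapshot(n);cv2.imwrite(f"pics/{n}0.png",d["img"][:,:,::-1])
    np.savez(f"{n}0.npz",**d)
    print(n,d["intrinsics"],d["eye"],d["attitude"])
E
```

```text
pics
{'t': 0.0, 'q': array([ 1.13048183e+00,  5.28424331e-01,  1.43391564e+00, -1.19873776e-05,
        1.18136747e+00, -1.78483825e-01]), 'qd': array([-0.0015828 , -0.00036535, -0.00039134,  0.00066164,  0.00122865,
       -0.00094158]), 'tau': array([-1.27671065e-03, -4.42352986e+01, -1.78019285e+01, -5.32753929e-04,
        8.42739508e-03,  1.14320150e-05]), 'tcp_pos': array([0.16143712, 0.60305283, 0.23035506]), 'tool_rot': array([ 1.30539364e-01,  9.91442563e-01, -1.00887270e-03, -3.16682630e-04]), 'force': array([ 0.53527703,  0.3044768 , -1.46435683]), 'ft_torque': array([-0.00391249,  0.01062191, -0.03592711]), 'finger_gap': 1.0037118067370399}
side [[395.0289578    0.         253.06999058]
 [  0.         395.0289578  195.29385753]
 [  0.           0.           1.        ]] [0.53087532 0.97342588 0.72160637] [-0.03622389  0.88668461 -0.46078427  0.012494  ]
top [[399.07309545   0.         252.89360965]
 [  0.         399.07309545 187.18340059]
 [  0.           0.           1.        ]] [0.41646744 0.066991   1.23637669] [-0.69736897  0.71304099 -0.05151857  0.05094024]
```

View pics/side0.png

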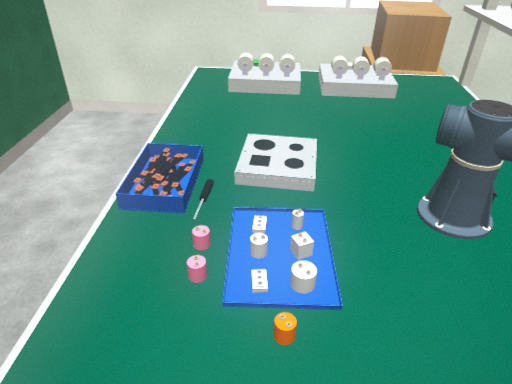

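View pics/top0.png

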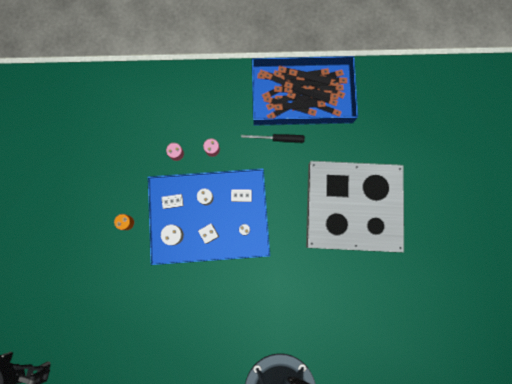

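```bash
cat > h.py <<'E'
import numpy as np,cv2
from scipy.spatial.transform import Rotation as R
def load(n): return dict(np.load(n))
def rays(d,uv):
    uv=np.asarray(uv,float).reshape(-1,2);K=d["intrinsics"]
    c=np.c_[(uv[:,0]-K[0,2])/K[0,0],(uv[:,1]-K[1,2])/K[1,1],np.ones(len(uv))]
    return R.from_quat(d["attitude"]).apply(c)
def plane(d,uv,z):
    r=rays(d,uv);e=d["eye"];return e+r*((z-e[2])/r[:,2])[:,None]
def cloud(d):
    v,u=np.mgrid[:384,:512];r=rays(d,np.c_[u.ravel(),v.ravel()])
    p=d["eye"]+r*d["depth"].reshape(-1,1);p[d["depth"].ravel()==0]=np.nan
    return p.reshape(384,512,3)
def comps(m,amin=15):
    n,l,s,c=cv2.connectedComponentsWithStats(m.astype(np.uint8))
    return [(l==i,s[i],c[i]) for i in range(1,n) if s[i,4]>=amin]
def twoview(d1,uv1,d2,uv2):
    a=rays(d1,uv1)[0];b=rays(d2,uv2)[0];A=np.c_[a,-b]
    t=np.linalg.lstsq(A,d2["eye"]-d1["eye"],rcond=None)[0]
    p=d1["eye"]+a*t[0];q=d2["eye"]+b*t[1];return (p+q)/2,np.linalg.norm(p-q)
E
python3 - <<'E'
from h import *
for n in("top","side"):
    d=load(n+"0.npz");p=cloud(d);img=d["img"].astype(int);hsv=cv2.cvtColor(d["img"],cv2.COLOR_RGB2HSV)
    print(n,"depth coverage",(d["depth"]>0).mean())
    # white
    w=(hsv[...,1]<60)&(hsv[...,2]>90)&(p[...,0]>0.3)&(p[...,0]<0.95)&(abs(p[...,1])<.6)
    for m,s,c in comps(w):
        q=p[m];zt=np.nanpercentile(q[:,2],90)
        top=m&(p[...,2]>zt-.008)
        v,u=np.nonzero(top);pl=plane(d,np.c_[u,v],zt)
        rect=cv2.minAreaRect(pl[:,:2].astype(np.float32)*1000)
        print("white",s[:5],c.round(1),"ztop %.4f"%zt,"cen",pl.mean(0).round(4),np.round(rect[0],1),np.round(rect[1],1),round(rect[2],1))
    k=(hsv[...,2]<60)&(p[...,2]>.04)&(p[...,2]<.07)&(p[...,0]>.35)&(p[...,0]<.95)&(p[...,1]<0.1)
    for m,s,c in comps(k):
        zt=np.nanmedian(p[m][:,2]);v,u=np.nonzero(m);pl=plane(d,np.c_[u,v],zt)
        rect=cv2.minAreaRect(pl[:,:2].astype(np.float32)*1000)
        print("black",s[:5],c.round(1),"z %.4f"%zt,pl.mean(0).round(4),np.round(rect[0],1),np.round(rect[1],1),round(rect[2],1))
E
```

```text
top depth coverage 0.9959767659505209
white [241 135  32   4  78] [256.8 136.4] ztop 0.0195 cen [0.754  0.0496 0.0195] [753.1  49.2] [97.4  6.5] 88.7
white [204 138  15   7  21] [211.8 139.8] ztop 0.0451 cen [0.7409 0.1986 0.0451] [740.4 200.4] [ 1.2 16.5] 21.2
white [167 142  15   6  19] [174.1 143.7] ztop 0.0144 cen [0.7409 0.3106 0.0144] [740.9 310.6] [3.1 0. ] -91.3
white [ 307  161   97   91 6718] [355.8 207.6] ztop 0.0540 cen [ 0.5209 -0.2393  0.054 ] [ 526.8 -239. ] [279.1 258.8] 86.0
white [197 189  16  16 196] [204.4 196.4] ztop 0.0574 cen [0.5651 0.2102 0.0574] [565.4 210.2] [41.7 42.2] 89.6
white [231 190  21  12 246] [241.  195.5] ztop 0.0240 cen [0.5696 0.1023 0.024 ] [568.7 102.6] [58.3 33.9] 88.7
white [162 194  21  15 241] [172. 201.] ztop 0.0238 cen [0.5561 0.313  0.0238] [556.1 313. ] [34.8 60.6] 5.9
white [161 225  22  20 335] [171.1 234.7] ztop 0.0573 cen [0.453  0.3091 0.0573] [453.8 309.1] [56.2 55.4] 88.7
white [198 224  21  19 236] [207.9 233.3] ztop 0.0572 cen [0.4546 0.2004 0.0572] [454.6 200.6] [43.5 43. ] 28.6
white [239 224  11  11  85] [244.1 229.2] ztop
[... 1303 characters left out ...]
 [464.9 102.4] [37.3 27.7] 89.6
white [250 216  18  42 590] [258.8 237.1] ztop 0.0529 cen [0.566  0.2174 0.0529] [565.5 217.1] [41.  49.7] 4.6
white [192 225  18  11 123] [200.4 229.8] ztop 0.0524 cen [0.7202 0.1949 0.0524] [719.1 195. ] [41.4 36.2] 5.1
white [291 232  23  28 472] [301.4 245. ] ztop 0.0533 cen [0.4559 0.2084 0.0533] [455.6 207.9] [46.1 50.3] 26.8
white [187 254  19  14 165] [196.  260.6] ztop 0.0522 cen [0.7099 0.3072 0.0522] [709.6 307.3] [39.5 38.8] 66.6
white [291 261  26  32 698] [303.  276.2] ztop 0.0535 cen [0.4548 0.3165 0.0535] [455.1 316.5] [64.1 55.8] 86.9
white [251 269  17  23 340] [259.2 280.4] ztop 0.0213 cen [0.5574 0.3221 0.0213] [557.6 321.4] [35.2 63.4] 7.0
```

```bash
python3 - <<'E'
import cv2,numpy as np
a=cv2.imread("pics/top0.png")[160:275,140:280];b=cv2.imread("pics/side0.png")[195:310,215:345]
cv2.imwrite("pics/crop0.png",np.hstack([cv2.resize(a,(400,380),interpolation=2),cv2.resize(b,(400,380),interpolation=2)]))
E
```

```text
(no output)
```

View pics/crop0.png

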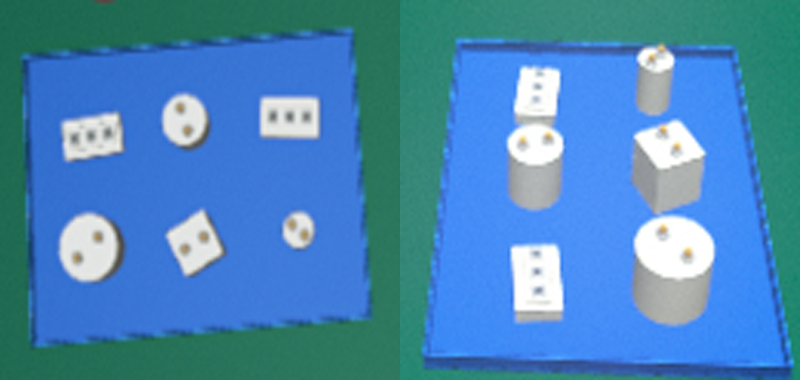

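```bash
python3 - <<'E'
from h import *
T=load("top0.npz");S=load("side0.npz")
def tops(d,px,white,half=22):
    g=d["img"].max(2);hsv=cv2.cvtColor(d["img"],cv2.COLOR_RGB2HSV);x,y=map(int,px)
    roi=np.zeros(g.shape,bool);roi[y-half:y+half,x-half:x+half]=1
    if white:
        loc=g[roi&(hsv[...,1]<60)];thr=np.percentile(loc,95)*.9
        m=roi&(hsv[...,1]<60)&(g>thr)
        m=cv2.morphologyEx(m.astype(np.uint8),cv2.MORPH_CLOSE,np.ones((5,5)))
    else: m=(roi&(g<80)).astype(np.uint8)
    cs,_=cv2.findContours(m,cv2.RETR_EXTERNAL,cv2.CHAIN_APPROX_NONE)
    c=min([c for c in cs if len(c)>12],key=lambda c:np.hypot(*(c.reshape(-1,2).mean(0)-px)))
    f=np.zeros_like(m);cv2.drawContours(f,[c],-1,1,-1)
    return f>0
seed={"large":((171,234),(303,268),1),"medium":((204,196),(259,241),1),"small":((244,229),(297,213),1),"square":((208,233),(302,239),1),
"P_large":((375,187),(264,145),0),"P_medium":((336,224),(294,163),0),"P_small":((375,226),(296,147),0),"P_square":((337,185),(260,160),0)}
vis={"t":T["img"].copy(),"s":S["img"].copy()}
for k,(a,b,w) in seed.items():
    ma=tops(T,a,w,20 if w else 14);mb=tops(S,b,w,16 if w else 13)
    o=[]
    for m,d,n in((ma,T,"t"),(mb,S,"s")):
        v,u=np.nonzero(m);o.append((u.mean(),v.mean()))
        vis[n][m]=vis[n][m]//2+np.array([127,0,0],np.uint8)
    p,e=twoview(T,[o[0]],S,[o[1]])
    z=.053
    pa=plane(T,[o[0]],z)[0];pb=plane(S,[o[1]],z)[0]
    v,u=np.nonzero(ma);rc=cv2.minAreaRect((plane(T,np.c_[u,v],z)[:,:2]*1000).astype(np.float32))
    v,u=np.nonzero(mb);rs=cv2.minAreaRect((plane(S,np.c_[u,v],z)[:,:2]*1000).astype(np.float32))
    print(k,"tri",p.round(4),"gap %.4f"%e,"top@z",pa[:2].round(4),"side@z",pb[:2].round(4),np.round(rc[1],0),round(rc[2],1),np.round(rs[1],0),round(rs[2],1))
cv2.imwrite("pics/seg.png",np.hstack([cv2.resize(vis["t"][160:275,140:420],(500,205)),cv2.resize(vis["s"][120:310,190:350],(300,356))[:205]]) [:,:,::-1]) if 0 else None
cv2.imwrite("pics/segS.png",cv2.resize(vis["s"][125:305,220:345],None,fx=3,fy=3)[:,:,::-1])
E
```

```text
large tri [0.4543 0.3113 0.0513] gap 0.0014 top@z [0.4536 0.311 ] side@z [0.4552 0.3128] [56. 53.] 0.3 [59. 54.] 4.9
medium tri [0.5665 0.2104 0.0628] gap 0.0011 top@z [0.5672 0.2117] side@z [0.5676 0.199 ] [42. 39.] 88.7 [44. 75.] 5.1
small tri [0.4655 0.0949 0.0513] gap 0.0006 top@z [0.4657 0.0948] side@z [0.4654 0.0972] [23. 29.] 44.0 [26. 30.] 65.4
square tri [0.4559 0.2021 0.0512] gap 0.0003 top@z [0.4557 0.2019] side@z [0.4562 0.2042] [42. 42.] 26.3 [43. 45.] 29.7Traceback (most recent call last):
  File "<stdin>", line 19, in <module>
  File "<stdin>", line 12, in tops
ValueError: min() iterable argument is empty
```

```bash
python3 - <<'E'
from h import *
T=load("top0.npz");S=load("side0.npz")
def getm(d,px,white,half,thr=None):
    g=d["img"].max(2);hsv=cv2.cvtColor(d["img"],cv2.COLOR_RGB2HSV);x,y=px
    roi=np.zeros(g.shape,bool);roi[y-half[1]:y+half[2],x-half[0]:x+half[0]]=1
    if white:
        thr=np.percentile(g[roi&(hsv[...,1]<60)],95)*.9;m=roi&(hsv[...,1]<60)&(g>thr)
        m=cv2.morphologyEx(m.astype(np.uint8),cv2.MORPH_CLOSE,np.ones((5,5)))
    else: m=(roi&(g<90)).astype(np.uint8)
    n,l,s,c=cv2.connectedComponentsWithStats(m)
    return l==1+np.argmax(s[1:,4])
print(S["img"][145,264],S["img"][160,260],T["img"][187,375])
seed={"medium":((204,196),(259,241),1),
"P_large":((375,187),(264,145),0),"P_medium":((336,224),(294,163),0),"P_small":((375,226),(296,147),0),"P_square":((337,185),(260,160),0)}
vis=S["img"].copy()
for k,(a,b,w) in seed.items():
    ma=getm(T,a,w,(18,18,18));mb=getm(S,b,w,(16,8,16) if w else (14,8,9));o=[]
    for m in(ma,mb):
        v,u=np.nonzero(m);o.append((u.mean(),v.mean()))
    vis[mb]=vis[mb]//2+np.array([127,0,0],np.uint8)
    p,e=twoview(T,[o[0]],S,[o[1]]);z=.053
    pa=plane(T,[o[0]],z)[0];pb=plane(S,[o[1]],z)[0];r=[]
    for m,d in((ma,T),(mb,S)):
        v,u=np.nonzero(m);rc=cv2.minAreaRect((plane(d,np.c_[u,v],z)[:,:2]*1000).astype(np.float32));r+=[np.round(rc[1],0),round(rc[2],1)]
    print(k,np.round(o,1).tolist(),"tri",p.round(4),"gap %.4f"%e,"top@z",pa[:2].round(4),"side@z",pb[:2].round(4),r)
cv2.imwrite("pics/segS.png",cv2.resize(vis[125:305,220:345],None,fx=3,fy=3)[:,:,::-1])
E
```

```text
[67 80 85] [71 82 85] [28 30 28]
medium [[203.7, 195.6], [258.6, 238.4]] tri [0.5673 0.2118 0.0516] gap 0.0002 top@z [0.5672 0.2117] side@z [0.5671 0.2134] [array([42., 39.]), 88.7, array([44., 42.]), 5.1]
P_large [[375.6, 187.1], [263.6, 144.0]] tri [ 0.5819 -0.3041  0.0508] gap 0.0006 top@z [ 0.5813 -0.3034] side@z [ 0.5821 -0.3   ] [array([75., 73.]), 88.7, array([69., 62.]), 5.5]
P_medium [[336.5, 223.8], [294.8, 162.6]] tri [ 0.4725 -0.1807  0.0517] gap 0.0038 top@z [ 0.4743 -0.1806] side@z [ 0.4707 -0.1781] [array([62., 59.]), 88.7, array([53., 52.]), 64.7]
P_small [[375.4, 225.6], [295.7, 146.6]] tri [ 0.4665 -0.296   0.0509] gap 0.0005 top@z [ 0.4666 -0.2953] side@z [ 0.4664 -0.292 ] [array([45., 44.]), 88.7, array([43., 38.]), 5.5]
P_square [[337.0, 185.3], [259.3, 159.7]] tri [ 0.5899 -0.1885  0.0514] gap 0.0009 top@z [ 0.5893 -0.1881] side@z [ 0.5902 -0.1859] [array([60., 64.]), 87.2, array([58., 59.]), 85.4]
```

View pics/segS.png

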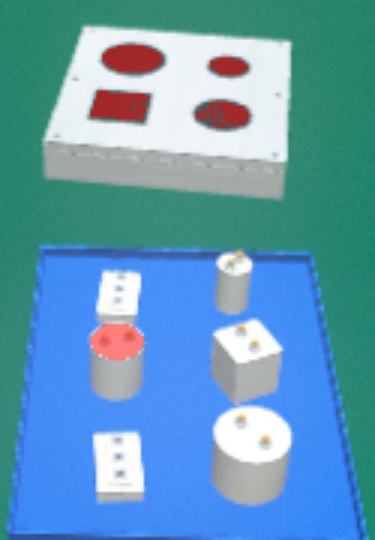

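The two views agree to about 2 mm, and the top faces triangulate to about 0.051 m (0.053 m by depth, matching the text).

**What could be mistaken for what (top-view pixels):**
- Large drum (171,235), medium drum (204,196), small drum (244,230) and square (208,233) are the targets.
- The modules at (172,201) and (241,196) are flat with three terminals, so I leave them.
- The pink drums at (174,150) and (211,146) and the orange drum at (122,222) are decoys.

The close crop confirms the choice: there are four white parts with two studs each. I start with the large drum.

Call:
{"name": "jog_arm", "arguments": {"motion": [[2.9,-2.9,0,0,0],[2.9,-2.9,0,0,0],[2.9,-2.9,0,0,0],[2.9,-2.9,0,0,0],[2.9,-2.9,0,0,0],[2.9,-2.9,0,0,0],[2.9,-2.9,0,0,0],[2.9,-2.9,0,0,0],[2.9,-2.9,0,0,0],[0,0,0,0,0]], "squeeze": 40}}

```text
t: 0.93
tcp_pos: [0.4241, 0.3339, 0.2265]
tool_rot: [0.125, 0.992, -0.002, -0.002]
force: [-0.1, 0.2, 0.4]
finger_gap: 0.998
```

Call:
{"name": "jog_arm", "arguments": {"motion": [[1.5,-1.1,-2,0,0],[1.5,-1.1,-3,0,0],[0,0,-3,0,0],[0,0,-3,0,0],[0,0,-1,0,0],[0,0,0,0,0]]}}

```text
t: 1.43
tcp_pos: [0.4592, 0.3085, 0.1031]
tool_rot: [0.13, 0.992, 0.0, 0.001]
force: [-0.7, -0.5, -0.2]
finger_gap: 1.001
```

Call:
{"name": "jog_arm", "arguments": {"motion": [[-0.5,0.3,-1,0,0],[0,0,-1.5,0,0],[0,0,-1.5,0,0],[0,0,-0.5,0,0],[0,0,0,0,0]]}}

```text
t: 1.85
tcp_pos: [0.4535, 0.3135, 0.0577]
tool_rot: [0.129, 0.992, 0.0, 0.001]
force: [-0.3, 0.7, 0.9]
finger_gap: 0.999
```

```bash
cat > look.py <<'E'
import sys
from station import *
import cv2,numpy as np
tag=sys.argv[1];c=[int(x) for x in sys.argv[2:]]
o=[]
for n in("top","side"):
    d=snapshot(n);np.savez(f"{n}_{tag}.npz",**d);o.append(d["img"][:,:,::-1])
t,s=o
if c: t=t[c[1]-60:c[1]+60,c[0]-60:c[0]+60];s=s[max(0,c[3]-60):c[3]+60,c[2]-60:c[2]+60]
cv2.imwrite(f"pics/{tag}.png",np.hstack([cv2.resize(x,(400,400 if c else 300),interpolation=2) for x in(t,s)]))
st=sense();print(st["t"],st["tcp_pos"].round(4),st["force"].round(1),st["finger_gap"])
E
python3 look.py l1 171 234 303 268
```

```text
1.95 [0.4541 0.3136 0.0586] [ 0.1 -0.1 -0.2] 0.9975789795073902
```

View pics/l1.png

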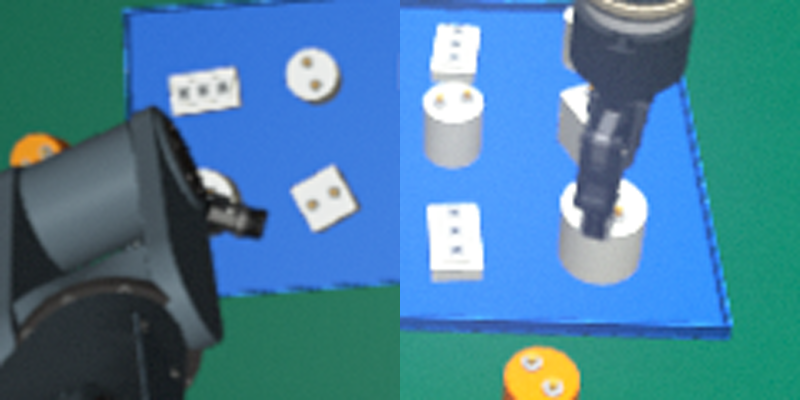

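The crop shows the fingers straddling the large drum (side crop, drum about (603,230)), with the jaw about centred. I continue down.

Call:
{"name": "jog_arm", "arguments": {"motion": [[0,-0.2,-1.2,0,0],[0,0,-1.2,0,0],[0,0,-1.2,0,0],[0,0,-0.6,0,0],[0,0,0,0,0]]}}

```text
t: 2.37
tcp_pos: [0.4579, 0.3139, 0.0199]
tool_rot: [0.129, 0.992, 0.004, 0.007]
force: [-0.6, -0.6, 0.3]
finger_gap: 0.997
```

Call:
{"name": "jog_arm", "arguments": {"motion": [[-0.3,-0.2,-0.7,0,0],[0,0,0,0,0],[0,0,0,0,120],[0,0,0,0,120],[0,0,0,0,120],[0,0,0,0,120],[0,0,0,0,120],[0,0,0,0,120],[0,0,0,0,120],[0,0,0,0,120]]}}

```text
t: 3.2
tcp_pos: [0.4554, 0.3122, 0.0141]
tool_rot: [0.129, 0.992, 0.004, 0.008]
force: [1.0, 0.8, -2.8]
finger_gap: 0.695
```

Call:
{"name": "jog_arm", "arguments": {"motion": [[0,0,0,0,150],[0,0,1,0,150],[0,0,2,0,150],[0,0,3,0,150],[0,0,3,0,150],[0,0,3,0,150],[0,0,1,0,150],[0,0,0,0,150]]}}

```text
t: 3.87
tcp_pos: [0.4522, 0.3108, 0.1508]
tool_rot: [0.129, 0.992, 0.003, 0.005]
force: [-0.1, -0.1, -2.5]
finger_gap: 0.691
```

Call:
{"name": "jog_arm", "arguments": {"motion": [[0.4,-2,0,-2,150],[0.8,-3.5,0,-4,150],[0.8,-3.8,0,-4,150],[0.8,-3.8,0,-4,150],[0.8,-3.8,0,-4,150],[0.8,-3.8,0,-4,150],[0.8,-3.8,0,-4,150],[0.8,-3.8,0,-4,150],[0.8,-3.8,0,-4,150],[0.8,-3.8,0,-4,150]]}}

```text
t: 4.7
tcp_pos: [0.5232, -0.0544, 0.15]
tool_rot: [0.452, 0.892, 0.003, 0.005]
force: [1.1, -0.0, -2.1]
finger_gap: 0.694
```

Call:
{"name": "jog_arm", "arguments": {"motion": [[0.8,-3.8,0,-4,150],[0.8,-3.8,0,-4,150],[0.8,-3.8,0,-4,150],[0.8,-3.8,0,0,150],[0.8,-3.3,0,0,150],[0.6,-2,0,0,150],[0,0,0,0,150],[0,0,0,0,150]]}}

```text
t: 5.37
tcp_pos: [0.5659, -0.2794, 0.1437]
tool_rot: [0.554, 0.833, 0.001, 0.002]
force: [-0.7, 0.6, -1.3]
finger_gap: 0.691
```

Call:
{"name": "jog_arm", "arguments": {"motion": [[0.8,-1.2,0,0,150],[0.8,-1.2,-1,0,150],[0,0,-1.5,0,150],[0,0,-1.5,0,150],[0,0,-1,0,150],[0,0,0,0,150],[0,0,0,0,150]]}}

```text
t: 5.95
tcp_pos: [0.5776, -0.294, 0.0881]
tool_rot: [0.552, 0.834, 0.002, -0.005]
force: [1.0, -0.8, -1.4]
finger_gap: 0.694
```

```bash
python3 look.py l2 375 187 270 150
```

```text
6.05 [ 0.5778 -0.2944  0.0887] [-0.4 -0.5 -2.3] 0.6911461178111094
```

View pics/l2.png

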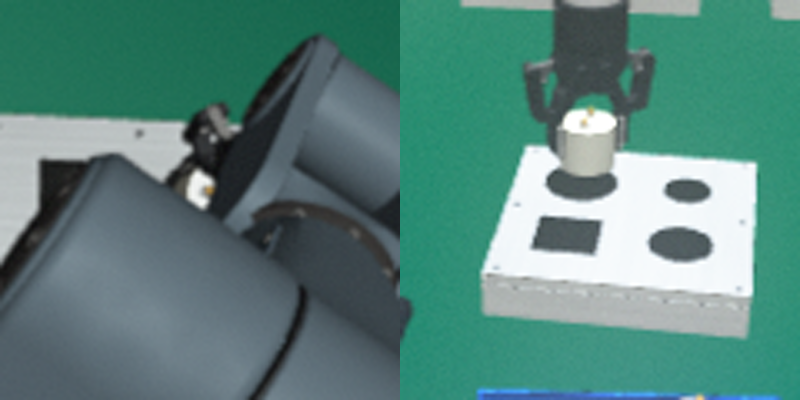

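The drum hangs upright over the large pad (side crop about (582,182)). I shift the last 1 cm and lower it.

Call:
{"name": "jog_arm", "arguments": {"motion": [[0.4,-0.8,-0.4,0,150],[0,0,-0.5,0,150],[0,0,-0.5,0,150],[0,0,0,0,150],[0,0,0,0,150]]}}

```text
t: 6.47
tcp_pos: [0.5842, -0.3042, 0.0766]
tool_rot: [0.552, 0.834, 0.002, -0.001]
force: [0.4, -0.5, -1.7]
finger_gap: 0.691
```

Call:
{"name": "jog_arm", "arguments": {"motion": [[-0.2,0.1,-0.5,0,150],[0,0,-0.3,0,150],[0,0,0,0,150],[0,0,0,0,150]]}}

```text
t: 6.8
tcp_pos: [0.5817, -0.3031, 0.0679]
tool_rot: [0.552, 0.834, 0.002, -0.001]
force: [-0.1, 0.5, -1.4]
finger_gap: 0.693
```

Call:
{"name": "jog_arm", "arguments": {"motion": [[0,0,-0.2,0,150],[0,0,0,0,150],[0,0,0,0,150]]}}

```text
t: 7.05
tcp_pos: [0.5817, -0.3031, 0.0657]
tool_rot: [0.552, 0.834, 0.002, -0.001]
force: [0.5, 0.2, -1.6]
finger_gap: 0.693
```

Call:
{"name": "jog_arm", "arguments": {"motion": [[0,0,-0.2,0,150],[0,0,0,0,150],[0,0,0,0,150]]}}

```text
t: 7.3
tcp_pos: [0.5823, -0.3034, 0.0646]
tool_rot: [0.552, 0.834, 0.002, -0.0]
force: [0.5, -0.2, -1.6]
finger_gap: 0.694
```

Call:
{"name": "jog_arm", "arguments": {"motion": [[0,0,-0.2,0,150],[0,0,0,0,150],[0,0,0,0,40],[0,0,0,0,40],[0,0,0,0,0],[0,0,0,0,0],[0,0,0,0,0],[0,0,0,0,0]]}}

```text
t: 7.97
tcp_pos: [0.5836, -0.3042, 0.0651]
tool_rot: [0.552, 0.834, 0.002, 0.002]
force: [0.3, -0.1, 0.6]
finger_gap: 1.001
```

Call:
{"name": "jog_arm", "arguments": {"motion": [[0,0,1,0,0],[0,0,3,0,0],[0,0,3,0,0],[0,0,1.5,0,0],[-0.8,3,0,0,0],[-1,3.9,0,0,0],[-1,3.9,0,0,0],[-1,3.9,0,0,0],[-1,3.9,0,0,0],[-1,3.9,0,0,0]]}}

```text
t: 8.8
tcp_pos: [0.5277, -0.0837, 0.1607]
tool_rot: [0.557, 0.83, 0.002, 0.011]
force: [1.2, 0.6, 0.3]
finger_gap: 0.996
```

```bash
python3 look.py l3 375 187 270 150
```

```text
8.9 [ 0.5244 -0.0789  0.1602] [-0.2 -0.5  0.2] 0.9989782928769406
```

View pics/l3.png

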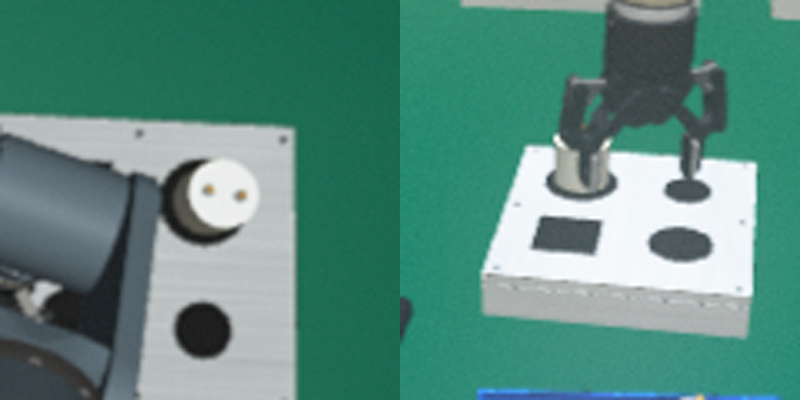

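The large drum stands upright inside its pad (top crop (222,195)). Next is the square.

Call:
{"name": "jog_arm", "arguments": {"motion": [[-1,3.9,0,1,0],[-1,3.9,0,1,0],[-1,3.9,0,1,0],[-1,3.9,0,1,0],[-1,3.9,0,1,0],[-0.9,3.6,0,0,0],[-0.5,2,-1,0,0],[0,0,-2,0,0],[0,0,0,0,0],[0,0,0,0,0]]}}

```text
t: 9.73
tcp_pos: [0.4682, 0.1744, 0.1387]
tool_rot: [0.516, 0.857, 0.007, 0.019]
force: [-0.1, -0.1, 0.5]
finger_gap: 1.0
```

```bash
python3 - <<'E'
from h import *
# square yaw from depth-top points + side faces: use line of top contour in both views
for n,px,half in(("top",(208,233),16),("side",(302,239),16)):
    d=load(n+"0.npz");g=d["img"].max(2);hsv=cv2.cvtColor(d["img"],cv2.COLOR_RGB2HSV)
    big=cv2.resize(d["img"],None,fx=8,fy=8,interpolation=cv2.INTER_CUBIC);hs=cv2.cvtColor(big,cv2.COLOR_RGB2HSV)
    gb=big.max(2);x,y=px;roi=np.zeros(gb.shape,bool);roi[(y-half)*8:(y+half)*8,(x-half)*8:(x+half)*8]=1
    thr=np.percentile(gb[roi&(hs[...,1]<60)],90)*.88
    m=(roi&(hs[...,1]<80)&(gb>thr)).astype(np.uint8);m=cv2.morphologyEx(m,cv2.MORPH_CLOSE,np.ones((35,35)))
    cs,_=cv2.findContours(m,0,1);c=max(cs,key=cv2.contourArea)
    u=(c.reshape(-1,2)+.5)/8-.5
    P=plane(d,u,.053)[:,:2]*1000;r=cv2.minAreaRect(P.astype(np.float32))
    ap=cv2.approxPolyDP(P.astype(np.float32).reshape(-1,1,2),8,True).reshape(-1,2)
    e=np.roll(ap,-1,0)-ap
    print(n,np.round(r,1) if 0 else r,ap.round(0).tolist(),(np.degrees(np.arctan2(e[:,1],e[:,0]))%90).round(1))
E
```

```text
top ((455.9048156738281, 201.80783081054688), (44.18069839477539, 43.84088897705078), 26.778837203979492) [[484.0, 192.0], [463.0, 229.0], [428.0, 211.0], [447.0, 174.0]] [29.4 28.  27.3 24.9]
side ((456.4158020019531, 203.18170166015625), (45.579200744628906, 46.54595947265625), 30.044124603271484) [[448.0, 174.0], [485.0, 196.0], [464.0, 231.0], [428.0, 212.0]] [31.  31.3 27.  28.6]
```

Call:
{"name": "jog_arm", "arguments": {"motion": [[-0.6,1.4,-1,0,0],[-0.6,1.4,-2,0,0],[0,0,-2,0,0],[0,0,-1,0,0],[0,0,0,0,0],[0,0,0,0,0]]}}

```text
t: 10.23
tcp_pos: [0.4651, 0.1992, 0.0833]
tool_rot: [0.519, 0.854, 0.011, 0.024]
force: [0.2, -0.8, -0.9]
finger_gap: 0.997
```

```bash
cat > st.py <<'E'
from station import *
from scipy.spatial.transform import Rotation as R
import numpy as np
s=sense();m=R.from_quat(s["tool_rot"]).as_matrix();y=m[:,1]
print(s["t"],s["tcp_pos"].round(4),"jaw %.1f"%(np.degrees(np.arctan2(y[1],y[0]))),"zaxis",m[:,2].round(4),s["force"].round(1),round(s["finger_gap"],3))
E
python3 st.py
```

```text
10.2333 [0.4651 0.1992 0.0833] jaw 27.4 zaxis [ 0.0538 -0.0058 -0.9985] [ 0.2 -0.8 -0.9] 0.997
```

Call:
{"name": "jog_arm", "arguments": {"motion": [[0,0,3,0,0],[0,0,3,0,0],[0,0,3,0,0],[0,0,3,0,0],[0,0,0,0,0],[0,0,0,0,0]]}}

```text
t: 10.73
tcp_pos: [0.4689, 0.1944, 0.2143]
tool_rot: [0.523, 0.852, 0.013, 0.027]
force: [-0.3, -0.3, -0.6]
finger_gap: 0.998
```

```bash
python3 st.py
```

```text
10.7333 [0.4689 0.1944 0.2143] jaw 27.0 zaxis [ 0.0596 -0.0059 -0.9982] [-0.3 -0.3 -0.6] 0.998
```

Call:
{"name": "jog_arm", "arguments": {"motion": [[0,0,-1,0,0],[0,0,-1,0,0],[0,0,-1,0,0],[0,0,-1,0,0],[0,0,-1,0,0],[0,0,-1,0,0],[0,0,-1,0,0],[0,0,-1,0,0],[0,0,0,0,0],[0,0,0,0,0]]}}

```text
t: 11.57
tcp_pos: [0.4632, 0.1895, 0.1216]
tool_rot: [0.526, 0.85, 0.008, 0.022]
force: [0.1, -0.6, 0.6]
finger_gap: 0.997
```

```bash
python3 st.py
```

```text
11.5667 [0.4632 0.1895 0.1216] jaw 26.6 zaxis [ 0.0454 -0.0091 -0.9989] [ 0.1 -0.6  0.6] 0.997
```

Call:
{"name": "jog_arm", "arguments": {"motion": [[0,0,0,0,0],[0,0,0,0,0],[0,0,0,0,0],[0,0,0,0,0],[0,0,0,0,0],[0,0,0,0,0],[0,0,0,0,0],[0,0,0,0,0]]}}

```text
t: 12.23
tcp_pos: [0.4637, 0.1893, 0.1225]
tool_rot: [0.526, 0.85, 0.009, 0.022]
force: [-0.2, -0.0, 0.8]
finger_gap: 0.997
```

```bash
python3 st.py
```

```text
12.2333 [0.4637 0.1893 0.1225] jaw 26.6 zaxis [ 0.0472 -0.0088 -0.9988] [-0.2 -0.   0.8] 0.997
```

Call:
{"name": "jog_arm", "arguments": {"motion": [[4,0,0,0,0],[4,0,0,0,0],[-0.5,0,0,0,0],[-0.5,0,0,0,0],[-0.5,0,0,0,0],[-0.5,0,0,0,0],[-0.5,0,0,0,0],[-0.5,0,0,0,0],[-0.5,0,0,0,0],[-0.5,0,0,0,0]]}}

```text
t: 13.07
tcp_pos: [0.4951, 0.1888, 0.1219]
tool_rot: [0.525, 0.851, 0.005, 0.019]
force: [1.2, -0.6, 0.5]
finger_gap: 1.0
```

```bash
python3 st.py
```

```text
13.0667 [0.4951 0.1888 0.1219] jaw 26.7 zaxis [ 0.0375 -0.0104 -0.9992] [ 1.2 -0.6  0.5] 1.0
```

Call:
{"name": "jog_arm", "arguments": {"motion": [[-0.5,0,0,0,0],[-0.5,0,0,0,0],[-0.5,0,0,0,0],[-0.5,0,0,0,0],[-0.5,0,0,0,0],[-0.5,0,0,0,0],[0,0,0,0,0],[0,0,0,0,0]]}}

```text
t: 13.73
tcp_pos: [0.459, 0.1889, 0.1222]
tool_rot: [0.525, 0.851, 0.005, 0.018]
force: [-0.0, -0.7, 0.4]
finger_gap: 1.001
```

```bash
python3 st.py
```

```text
13.7333 [0.459  0.1889 0.1222] jaw 26.7 zaxis [ 0.0358 -0.0106 -0.9993] [-0.  -0.7  0.4] 1.001
```

Call:
{"name": "jog_arm", "arguments": {"motion": [[4,0,0,0,0],[4,0,0,0,0],[0,0,0,0,0],[0,0,0,0,0]]}}

```text
t: 14.07
tcp_pos: [0.536, 0.1882, 0.1208]
tool_rot: [0.524, 0.851, 0.002, 0.015]
force: [-0.3, -0.0, 0.6]
finger_gap: 1.0
```

```bash
python3 st.py
```

```text
14.0667 [0.536  0.1882 0.1208] jaw 26.8 zaxis [ 0.0267 -0.0121 -0.9996] [-0.3 -0.   0.6] 1.0
```

Call:
{"name": "jog_arm", "arguments": {"motion": [[-0.8,0.15,0,0,0],[-0.8,0.15,0,0,0],[-0.8,0.15,0,0,0],[-0.8,0.15,0,0,0],[-0.8,0.15,0,0,0],[-0.8,0.15,0,0,0],[-0.8,0.15,0,0,0],[-0.8,0.15,0,0,0],[4,0,0,0,0],[4,0,0,0,0]]}}

```text
t: 14.9
tcp_pos: [0.5207, 0.2003, 0.1176]
tool_rot: [0.522, 0.853, -0.01, 0.001]
force: [2.3, 0.0, 0.2]
finger_gap: 1.003
```

Call:
{"name": "jog_arm", "arguments": {"motion": [[0,0,0,0,0],[-0.8,0,0,0,0],[-0.8,0,0,0,0],[-0.8,0,0,0,0],[-0.8,0,0,0,0],[-0.8,0,0,0,0],[-0.8,0,0,0,0],[-0.8,0,0,0,0],[-0.8,0,0,0,0],[0,0,0,0,0]]}}

```text
t: 15.73
tcp_pos: [0.4479, 0.2005, 0.1179]
tool_rot: [0.522, 0.853, -0.009, 0.002]
force: [0.4, 0.1, -0.3]
finger_gap: 1.004
```

```bash
python3 st.py
```

```text
15.7333 [0.4479 0.2005 0.1179] jaw 27.1 zaxis [-0.0067 -0.018  -0.9998] [ 0.4  0.1 -0.3] 1.004
```

Call:
{"name": "jog_arm", "arguments": {"motion": [[0.4,0.2,-1,1,0],[0.4,0,-1,0,0],[0,0,-1,0,0],[0,0,-1,0,0],[0,0,-0.8,0,0],[0,0,0,0,0]]}}

```text
t: 16.23
tcp_pos: [0.4609, 0.2034, 0.0651]
tool_rot: [0.513, 0.858, -0.007, 0.004]
force: [-0.5, 0.8, -0.1]
finger_gap: 1.0
```

```bash
python3 st.py;python3 look.py s1 207 233 302 239
```

```text
16.2333 [0.4609 0.2034 0.0651] jaw 28.2 zaxis [ 4.000e-04 -1.690e-02 -9.999e-01] [-0.5  0.8 -0.1] 1.0
16.3333 [0.4613 0.2035 0.0663] [-0.3 -0.2  0.4] 1.0004074786069965
```

View pics/s1.png

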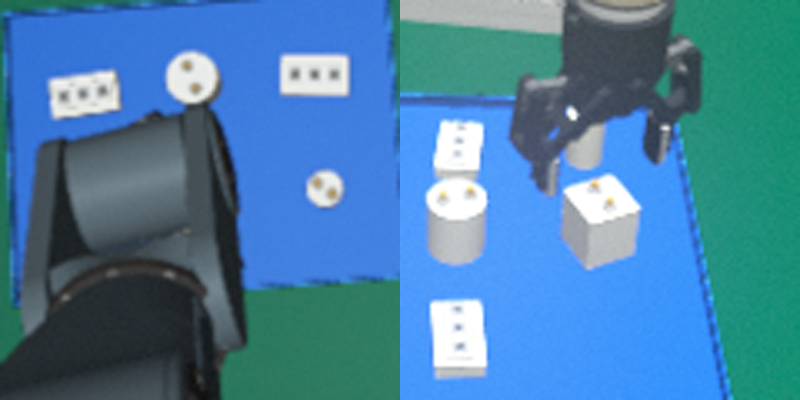

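The fingers straddle the square symmetrically and clear of the medium drum. I descend.

Call:
{"name": "jog_arm", "arguments": {"motion": [[-0.4,-0.1,-1,0,0],[0,0,-1,0,0],[0,0,-1,0,0],[0,0,-1,0,0],[0,0,-0.5,0,0],[0,0,0,0,0]]}}

```text
t: 16.83
tcp_pos: [0.4607, 0.203, 0.0193]
tool_rot: [0.513, 0.858, -0.005, 0.007]
force: [0.4, 0.7, 0.3]
finger_gap: 0.999
```

```bash
python3 st.py
```

```text
16.8333 [0.4607 0.203  0.0193] jaw 28.2 zaxis [ 0.0079 -0.0153 -0.9999] [0.4 0.7 0.3] 0.999
```

Call:
{"name": "jog_arm", "arguments": {"motion": [[-0.45,-0.05,-0.6,0,0],[0,0,0,0,60],[0,0,0,0,150],[0,0,0,0,150],[0,0,0,0,150],[0,0,0,0,150],[0,0,0,0,150],[0,0,0,0,150],[0,0,0,0,150],[0,0,0,0,150]]}}

```text
t: 17.67
tcp_pos: [0.4566, 0.2027, 0.0136]
tool_rot: [0.513, 0.858, -0.004, 0.008]
force: [0.4, -0.1, -0.9]
finger_gap: 0.51
```

```bash
python3 st.py
```

```text
17.6667 [0.4566 0.2027 0.0136] jaw 28.2 zaxis [ 0.0102 -0.0148 -0.9998] [ 0.4 -0.1 -0.9] 0.51
```

Call:
{"name": "jog_arm", "arguments": {"motion": [[0,0,1,0,150],[0,0,2,0,150],[0,0,3,0,150],[0,0,3,0,150],[0,0,2,0,150],[0.6,-2,0,-3,150],[1.2,-3.8,0,-3,150],[1.2,-3.8,0,-3,150],[1.2,-3.8,0,-3,150],[1.2,-3.8,0,-3,150]]}}

```text
t: 18.5
tcp_pos: [0.5069, 0.0317, 0.1353]
tool_rot: [0.619, 0.785, -0.003, 0.008]
force: [0.7, -0.1, -2.2]
finger_gap: 0.508
```

```bash
python3 st.py
```

```text
18.5 [0.5069 0.0317 0.1353] jaw 13.5 zaxis [ 0.0076 -0.0146 -0.9999] [ 0.7 -0.1 -2.2] 0.508
```

Call:
{"name": "jog_arm", "arguments": {"motion": [[1.3,-3.8,0,-3,150],[1.3,-3.8,0,-3,150],[1.3,-3.8,0,-3,150],[1.3,-3.6,0,-3,150],[1.2,-2.5,0,-3,150],[0.6,-1,0,-2,150],[0,0,0,0,150],[0,0,0,0,150]]}}

```text
t: 19.17
tcp_pos: [0.5796, -0.1731, 0.1418]
tool_rot: [0.738, 0.675, -0.003, 0.012]
force: [0.1, 0.5, -0.7]
finger_gap: 0.514
```

```bash
python3 st.py
```

```text
19.1667 [ 0.5796 -0.1731  0.1418] jaw -5.1 zaxis [ 0.0106 -0.0215 -0.9997] [ 0.1  0.5 -0.7] 0.514
```

Call:
{"name": "jog_arm", "arguments": {"motion": [[0.5,-0.7,-1,1,150],[0.5,-0.7,-1,0,150],[0,0,-1,0,150],[0,0,-1,0,150],[0,0,-1,0,150],[0,0,0,0,150],[0,0,0,0,150]]}}

```text
t: 19.75
tcp_pos: [0.5862, -0.1806, 0.0851]
tool_rot: [0.728, 0.685, -0.004, 0.007]
force: [-0.4, 0.0, 0.2]
finger_gap: 0.509
```

```bash
python3 st.py;python3 look.py s2 340 187 270 160
```

```text
19.75 [ 0.5862 -0.1806  0.0851] jaw -3.5 zaxis [ 0.0033 -0.0161 -0.9999] [-0.4  0.   0.2] 0.509
19.85 [ 0.5863 -0.1808  0.0856] [-0.2 -0.1 -2. ] 0.511340624597065
```

View pics/s2.png

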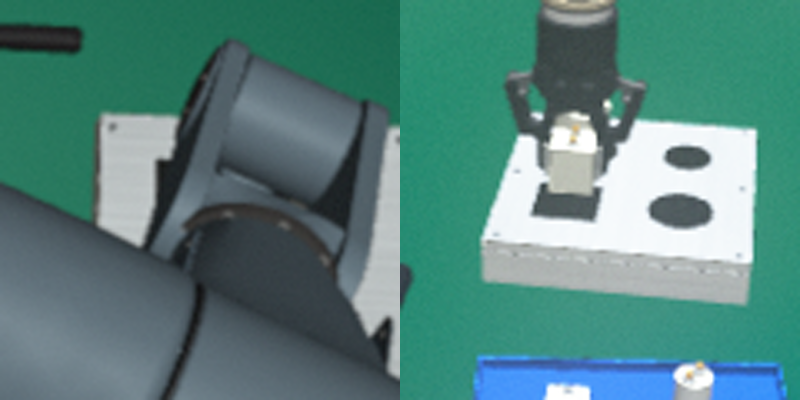

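The square hangs upright and in line just above its pad (side crop block (574,170), pad (567,203)). I centre and lower it.

Call:
{"name": "jog_arm", "arguments": {"motion": [[0.3,-0.7,-0.5,0,150],[0,0,-0.4,0,150],[0,0,-0.4,0,150],[0,0,0,0,150],[0,0,0,0,150]]}}

```text
t: 20.27
tcp_pos: [0.5911, -0.1893, 0.0731]
tool_rot: [0.728, 0.685, -0.004, 0.009]
force: [0.3, -0.2, -0.1]
finger_gap: 0.511
```

```bash
python3 st.py
```

```text
20.2667 [ 0.5911 -0.1893  0.0731] jaw -3.5 zaxis [ 0.0076 -0.0185 -0.9998] [ 0.3 -0.2 -0.1] 0.511
```

Call:
{"name": "jog_arm", "arguments": {"motion": [[-0.1,0.1,-0.4,0,150],[0,0,-0.2,0,150],[0,0,0,0,150],[0,0,0,0,150]]}}

```text
t: 20.6
tcp_pos: [0.59, -0.1883, 0.0668]
tool_rot: [0.728, 0.685, -0.003, 0.01]
force: [0.5, 0.7, -0.8]
finger_gap: 0.51
```

```bash
python3 st.py
```

```text
20.6 [ 0.59   -0.1883  0.0668] jaw -3.5 zaxis [ 0.008  -0.0186 -0.9998] [ 0.5  0.7 -0.8] 0.51
```

Call:
{"name": "jog_arm", "arguments": {"motion": [[0,0,-0.3,0,150],[0,0,0,0,150],[0,0,0,0,150]]}}

```text
t: 20.85
tcp_pos: [0.5901, -0.1882, 0.0637]
tool_rot: [0.728, 0.685, -0.003, 0.01]
force: [0.4, 0.4, -1.2]
finger_gap: 0.51
```

```bash
python3 st.py
```

```text
20.85 [ 0.5901 -0.1882  0.0637] jaw -3.5 zaxis [ 0.0082 -0.0188 -0.9998] [ 0.4  0.4 -1.2] 0.51
```

Call:
{"name": "jog_arm", "arguments": {"motion": [[0,0,-0.2,0,150],[0,0,0,0,150],[0,0,0,0,100],[0,0,0,0,60],[0,0,0,0,40],[0,0,0,0,40],[0,0,0,0,40],[0,0,0,0,40],[0,0,0,0,40]]}}

```text
t: 21.6
tcp_pos: [0.5912, -0.1887, 0.0636]
tool_rot: [0.728, 0.685, -0.003, 0.011]
force: [-0.0, 0.5, -0.0]
finger_gap: 0.843
```

```bash
python3 st.py
```

```text
21.6 [ 0.5912 -0.1887  0.0636] jaw -3.4 zaxis [ 0.0107 -0.0202 -0.9997] [-0.   0.5 -0. ] 0.843
```

Call:
{"name": "jog_arm", "arguments": {"motion": [[0,0,1,0,40],[0,0,2,0,40],[0,0,3,0,40],[0,0,3,0,40],[-0.1,2,0,0,40],[-0.2,3.9,0,0,40],[-0.2,3.9,0,0,40],[-0.2,3.9,0,0,40],[-0.2,3.9,0,0,40],[-0.2,3.9,0,0,40]]}}

```text
t: 22.43
tcp_pos: [0.5826, 0.0231, 0.1653]
tool_rot: [0.733, 0.68, -0.0, 0.017]
force: [0.8, -1.2, -1.5]
finger_gap: 0.842
```

Call:
{"name": "jog_arm", "arguments": {"motion": [[-0.2,3.9,0,0,40],[-0.2,3.9,0,0,40],[-0.2,3.9,0,0,40],[-0.2,3.9,0,0,40],[-0.2,2,0,0,40],[0,0,0,0,40],[0,0,0,0,40]]}}

```text
t: 23.02
tcp_pos: [0.5699, 0.2164, 0.1719]
tool_rot: [0.73, 0.683, 0.003, 0.019]
force: [0.1, -1.1, 0.9]
finger_gap: 0.842
```

```bash
python3 st.py;python3 look.py s3 
```

```text
23.0167 [0.5699 0.2164 0.1719] jaw -3.8 zaxis [ 0.0306 -0.0226 -0.9993] [ 0.1 -1.1  0.9] 0.842
23.1167 [0.5702 0.215  0.1718] [-0.1 -0.1 -0.2] 0.8463024688544246
```

View pics/s3.png

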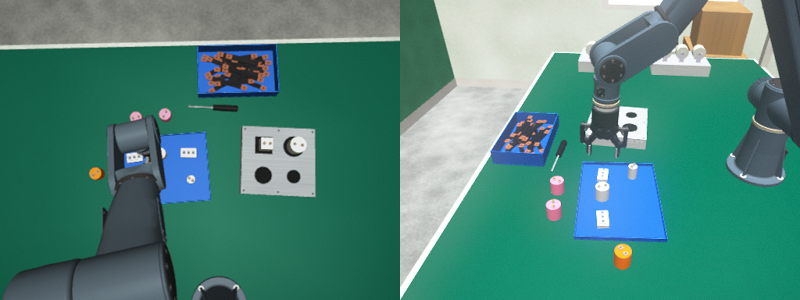

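```bash
cat > chk.py <<'E'
import sys
from h import *
pads={"large":(.5818,-.3035),"medium":(.4735,-.180),"small":(.4665,-.2945),"square":(.5896,-.1878)}
for n in("top","side"):
    d=load(f"{n}_{sys.argv[1]}.npz");p=cloud(d);hsv=cv2.cvtColor(d["img"],cv2.COLOR_RGB2HSV)
    for k,(x,y) in pads.items():
        m=(p[...,2]>.094)&(p[...,2]<.112)&(np.hypot(p[...,0]-x,p[...,1]-y)<.05)&(hsv[...,2]>150)&(hsv[...,1]<60)
        c=comps(m,20)
        if not c: continue
        m=max(c,key=lambda c:c[1][4])[0];v,u=np.nonzero(m)
        if n=="side":
            pass
        P=plane(d,np.c_[u,v],.103)[:,:2]*1000;r=cv2.minAreaRect(P.astype(np.float32))
        print(n,k,"cen",P.mean(0).round(1),"off",(P.mean(0)-np.array([x,y])*1000).round(1),"box",np.round(r[1],0),round(r[2],1),"z",np.nanmedian(p[m][:,2]).round(4))
E
python3 chk.py s3
```

```text
top large cen [ 580.5 -304.3] off [-1.3 -0.8] box [56. 57.] 42.6 z 0.1042
top square cen [ 588.2 -189. ] off [-1.4 -1.2] box [40. 43.] 86.8 z 0.1041
```

Call:
{"name": "jog_arm", "arguments": {"motion": [[0,0,-1,0,40],[0,0,-1,0,40],[0,0,-1,0,40],[0,0,-1,0,40],[0,0,-1,0,40],[0,0,-1,0,40],[0,0,0,0,40]]}}

```text
t: 23.7
tcp_pos: [0.5705, 0.2069, 0.1045]
tool_rot: [0.735, 0.678, 0.001, 0.018]
force: [-0.6, -0.6, -1.2]
finger_gap: 0.845
```

```bash
python3 st.py
```

```text
23.7 [0.5705 0.2069 0.1045] jaw -4.5 zaxis [ 0.0268 -0.025  -0.9993] [-0.6 -0.6 -1.2] 0.845
```

Call:
{"name": "jog_arm", "arguments": {"motion": [[3.8,1,0,0,40],[3.8,1,0,0,40],[-0.8,-0.2,0,0,40],[-0.8,-0.2,0,0,40],[-0.8,-0.2,0,0,40],[-0.8,-0.2,0,0,40],[-0.8,-0.2,0,0,40],[-0.8,-0.2,0,0,40],[-0.8,-0.2,0,0,40],[0,0,0,0,40]]}}

```text
t: 24.53
tcp_pos: [0.5745, 0.2094, 0.0973]
tool_rot: [0.735, 0.678, -0.009, 0.012]
force: [-1.1, 0.0, -0.0]
finger_gap: 0.841
```

```bash
python3 st.py
```

```text
24.5333 [0.5745 0.2094 0.0973] jaw -4.6 zaxis [ 0.0031 -0.0295 -0.9996] [-1.1  0.  -0. ] 0.841
```

Call:
{"name": "jog_arm", "arguments": {"motion": [[-0.4,0.2,-1,0,40],[-0.4,0.2,-1,0,40],[0,0,-1,0,40],[0,0,-0.8,0,40],[0,0,0,0,40]]}}

```text
t: 24.95
tcp_pos: [0.5638, 0.2137, 0.058]
tool_rot: [0.735, 0.678, -0.008, 0.012]
force: [-0.1, -0.3, 0.1]
finger_gap: 0.843
```

```bash
python3 st.py;python3 look.py m1 204 196 259 241
```

```text
24.95 [0.5638 0.2137 0.058 ] jaw -4.5 zaxis [ 0.0052 -0.0289 -0.9996] [-0.1 -0.3  0.1] 0.843
25.05 [0.5649 0.2138 0.0592] [-0.1  0.7 -0.8] 0.841311408072859
```

View pics/m1.png

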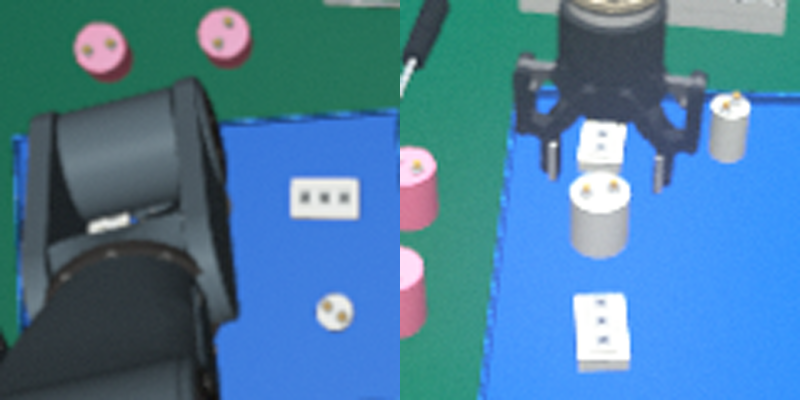

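The fingers (crop tips at (552,178) and (658,188)) straddle the medium drum (600,190). I descend.

Call:
{"name": "jog_arm", "arguments": {"motion": [[0.2,-0.1,-1,0,40],[0,0,-1,0,40],[0,0,-1,0,40],[0,0,-0.8,0,40],[0,0,0,0,40]]}}

```text
t: 25.47
tcp_pos: [0.5695, 0.2127, 0.0182]
tool_rot: [0.735, 0.678, -0.005, 0.014]
force: [-0.2, -0.1, -0.7]
finger_gap: 0.841
```

```bash
python3 st.py
```

```text
25.4667 [0.5695 0.2127 0.0182] jaw -4.6 zaxis [ 0.0115 -0.0278 -0.9995] [-0.2 -0.1 -0.7] 0.841
```

Call:
{"name": "jog_arm", "arguments": {"motion": [[-0.2,0,-0.4,0,40],[0,0,0,0,80],[0,0,0,0,150],[0,0,0,0,150],[0,0,0,0,150],[0,0,0,0,150],[0,0,0,0,150],[0,0,0,0,150],[0,0,0,0,150]]}}

```text
t: 26.22
tcp_pos: [0.5669, 0.2127, 0.0134]
tool_rot: [0.735, 0.678, -0.005, 0.014]
force: [-0.6, 1.0, -0.5]
finger_gap: 0.53
```

```bash
python3 st.py
```

```text
26.2167 [0.5669 0.2127 0.0134] jaw -4.6 zaxis [ 0.0108 -0.0278 -0.9996] [-0.6  1.  -0.5] 0.53
```

Call:
{"name": "jog_arm", "arguments": {"motion": [[0,0,1,0,150],[0,0,2,0,150],[0,0,3,0,150],[0,0,3,0,150],[0,0,2,0,150],[-0.4,-2,0,0,150],[-0.5,-2.5,0,0,150],[-0.5,-2.5,0,0,150],[-0.5,-2.5,0,0,150],[-0.5,-2.5,0,0,150]]}}

```text
t: 27.05
tcp_pos: [0.5429, 0.0941, 0.1358]
tool_rot: [0.732, 0.682, -0.001, 0.016]
force: [-0.3, 0.4, -1.7]
finger_gap: 0.532
```

Call:
{"name": "jog_arm", "arguments": {"motion": [[-0.6,-2.5,0,0,150],[-0.6,-2.5,0,0,150],[-0.6,-2.5,0,0,150],[-0.6,-2.5,0,0,150],[-0.6,-2.5,0,0,150],[-0.6,-2.5,0,0,150],[-0.6,-2.5,0,0,150],[-0.6,-2.5,0,0,150],[0,0,0,0,150]]}}

```text
t: 27.8
tcp_pos: [0.4921, -0.1189, 0.1442]
tool_rot: [0.732, 0.681, 0.001, 0.021]
force: [-0.4, 0.2, -1.0]
finger_gap: 0.529
```

```bash
python3 st.py
```

```text
27.8 [ 0.4921 -0.1189  0.1442] jaw -4.1 zaxis [ 0.0304 -0.0303 -0.9991] [-0.4  0.2 -1. ] 0.529
```

Call:
{"name": "jog_arm", "arguments": {"motion": [[3,-1,0,0,150],[3.5,-1,0,0,150],[-1,-0.5,0,0,150],[-1,-0.5,0,0,150],[-1,-0.5,0,0,150],[-1,-0.5,0,0,150],[-1,-0.5,0,0,150],[-1,-0.5,0,0,150],[-1,-0.5,0,0,150],[-1,-0.5,0,0,150]]}}

```text
t: 28.63
tcp_pos: [0.4687, -0.179, 0.1478]
tool_rot: [0.733, 0.68, 0.001, 0.02]
force: [0.4, -0.0, -1.6]
finger_gap: 0.527
```

```bash
python3 st.py
```

```text
28.6333 [ 0.4687 -0.179   0.1478] jaw -4.2 zaxis [ 0.0289 -0.0277 -0.9992] [ 0.4 -0.  -1.6] 0.527
```

Call:
{"name": "jog_arm", "arguments": {"motion": [[0.2,0,-1,0,150],[0,0,-1,0,150],[0,0,-1,0,150],[0,0,-1,0,150],[0,0,-1,0,150],[0,0,-0.6,0,150],[0,0,0,0,150],[0,0,0,0,150]]}}

```text
t: 29.3
tcp_pos: [0.4658, -0.1813, 0.0881]
tool_rot: [0.735, 0.678, 0.001, 0.02]
force: [-0.1, -0.1, -0.6]
finger_gap: 0.526
```

```bash
python3 st.py;python3 look.py m2 340 224 290 160
```

```text
29.3 [ 0.4658 -0.1813  0.0881] jaw -4.6 zaxis [ 0.0288 -0.0273 -0.9992] [-0.1 -0.1 -0.6] 0.526
29.4 [ 0.4661 -0.1814  0.0886] [ 0.5  0.2 -0.7] 0.5323069236059252
```

View pics/m2.png

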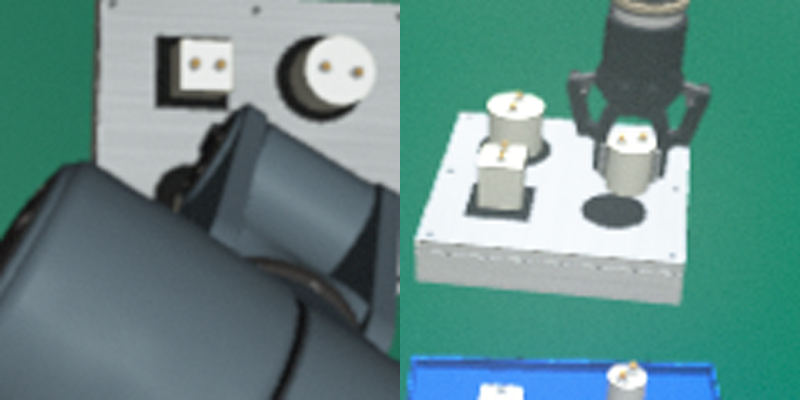

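The drum hangs slightly towards −x of its pad (side crop drum (632,165), pad (614,210)), which agrees with the TCP reading. I shift +x and lower it.

Call:
{"name": "jog_arm", "arguments": {"motion": [[0.7,0.1,-0.5,0,150],[0,0,-0.4,0,150],[0,0,-0.4,0,150],[0,0,-0.3,0,150],[0,0,0,0,150],[0,0,0,0,150]]}}

```text
t: 29.9
tcp_pos: [0.4757, -0.1809, 0.0726]
tool_rot: [0.735, 0.678, 0.002, 0.023]
force: [0.5, 0.3, -0.9]
finger_gap: 0.526
```

```bash
python3 st.py
```

```text
29.9 [ 0.4757 -0.1809  0.0726] jaw -4.6 zaxis [ 0.0337 -0.0304 -0.999 ] [ 0.5  0.3 -0.9] 0.526
```

Call:
{"name": "jog_arm", "arguments": {"motion": [[-0.1,0.1,-0.4,0,150],[0,0,-0.2,0,150],[0,0,0,0,150],[0,0,0,0,150]]}}

```text
t: 30.23
tcp_pos: [0.4743, -0.1797, 0.066]
tool_rot: [0.735, 0.678, 0.002, 0.022]
force: [0.4, 0.5, -0.9]
finger_gap: 0.529
```

```bash
python3 st.py
```

```text
30.2333 [ 0.4743 -0.1797  0.066 ] jaw -4.6 zaxis [ 0.0334 -0.0302 -0.999 ] [ 0.4  0.5 -0.9] 0.529
```

Call:
{"name": "jog_arm", "arguments": {"motion": [[0,0,-0.2,0,150],[0,0,0,0,150],[0,0,0,0,115],[0,0,0,0,105],[0,0,0,0,80],[0,0,0,0,50],[0,0,0,0,50],[0,0,0,0,50],[0,0,0,0,50]]}}

```text
t: 30.98
tcp_pos: [0.4753, -0.1804, 0.0649]
tool_rot: [0.735, 0.678, 0.002, 0.024]
force: [-0.2, -0.1, 0.4]
finger_gap: 0.806
```

```bash
python3 st.py
```

```text
30.9833 [ 0.4753 -0.1804  0.0649] jaw -4.6 zaxis [ 0.0361 -0.032  -0.9988] [-0.2 -0.1  0.4] 0.806
```

Call:
{"name": "jog_arm", "arguments": {"motion": [[0,0,1,0,50],[0,0,2,0,50],[0,0,3,0,50],[0,0,3,0,50],[0.2,2,0,0,50],[0.8,3.8,0,0,50],[1,3.8,0,0,50],[1,3.8,0,0,50],[1,3.8,0,0,50],[1,3.8,0,0,50]]}}

```text
t: 31.82
tcp_pos: [0.5274, 0.0288, 0.1669]
tool_rot: [0.74, 0.672, 0.004, 0.029]
force: [0.7, -0.0, -0.5]
finger_gap: 0.802
```

Call:
{"name": "jog_arm", "arguments": {"motion": [[2,3.4,0,0,50],[3,1,0,0,50],[-1,0,0,0,50],[-1,0,0,0,50],[-1,0,0,0,50],[-1,0,0,0,50],[-1,0,0,0,50],[-1,0,0,0,50],[-1,0,0,0,50],[-1,0,0,0,50]]}}

```text
t: 32.65
tcp_pos: [0.49, 0.0822, 0.1724]
tool_rot: [0.738, 0.674, 0.006, 0.03]
force: [0.2, -0.5, 0.0]
finger_gap: 0.803
```

```bash
python3 st.py;python3 look.py m3
```

```text
32.65 [0.49   0.0822 0.1724] jaw -5.1 zaxis [ 0.0485 -0.0356 -0.9982] [ 0.2 -0.5  0. ] 0.803
32.75 [0.4884 0.0824 0.1721] [ 0.2 -0.2 -0.6] 0.8048073091293171
```

```bash
python3 chk.py m3
```

```text
top large cen [ 580.8 -304.5] off [-1. -1.] box [56. 57.] 42.6 z 0.1042
top medium cen [ 471.6 -180.7] off [-1.9 -0.7] box [43. 42.] 88.7 z 0.1043
top square cen [ 588.3 -189. ] off [-1.3 -1.2] box [40. 43.] 86.8 z 0.1045
side large cen [ 580.3 -293.4] off [-1.5 10.1] box [53. 72.] 3.9 z 0.1015
side medium cen [ 474.  -153.7] off [ 0.5 26.3] box [24. 42.] 69.8 z 0.0981
side square cen [ 586.1 -178.5] off [-3.5  9.3] box [43. 63.] 2.7 z 0.1018
```

View pics/m3.png

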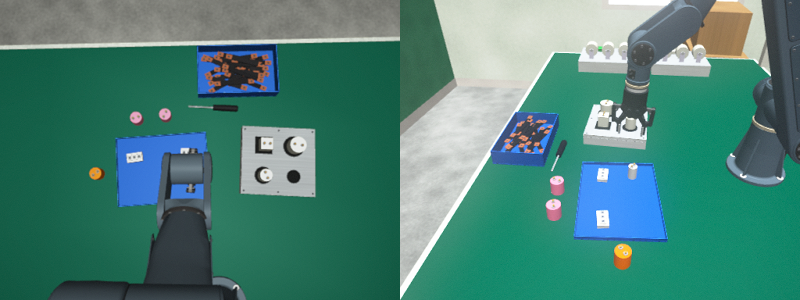

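Call:
{"name": "jog_arm", "arguments": {"motion": [[0,0,-1,0,50],[0,0,-1,0,50],[0,0,-1,0,50],[0,0,-1,0,50],[0,0,-1,0,50],[0,0,-1,0,50],[0,0,0,0,50]]}}

```text
t: 33.33
tcp_pos: [0.4891, 0.0779, 0.1134]
tool_rot: [0.741, 0.671, 0.008, 0.032]
force: [-0.7, -0.1, -0.5]
finger_gap: 0.802
```

Call:
{"name": "jog_arm", "arguments": {"motion": [[4,1,0,0,50],[4,1,0,0,50],[-0.8,0,0,0,50],[-0.8,0,0,0,50],[-0.8,0,0,0,50],[-0.8,0,0,0,50],[-0.8,0,0,0,50],[-0.8,0,0,0,50],[-0.8,0,0,0,50],[-0.8,0,0,0,50]]}}

```text
t: 34.17
tcp_pos: [0.4955, 0.0952, 0.1149]
tool_rot: [0.743, 0.669, 0.005, 0.029]
force: [0.7, 0.2, 0.3]
finger_gap: 0.802
```

```bash
python3 st.py
```

```text
34.1667 [0.4955 0.0952 0.1149] jaw -5.9 zaxis [ 0.0463 -0.0365 -0.9983] [0.7 0.2 0.3] 0.802
```

Call:
{"name": "jog_arm", "arguments": {"motion": [[-0.8,0,0,0,50],[-0.8,0,0,0,50],[-0.8,0,0,0,50],[-0.8,0,0,0,50],[-0.8,0,0,0,50],[-0.5,0,0,0,50],[4,0,0,0,50],[4,0,0,0,50],[4,0,0,0,50],[-0.8,0,0,0,50]]}}

```text
t: 35.0
tcp_pos: [0.5478, 0.0957, 0.1138]
tool_rot: [0.742, 0.67, -0.001, 0.024]
force: [2.1, 0.5, 0.2]
finger_gap: 0.806
```

```bash
python3 st.py
```

```text
35.0 [0.5478 0.0957 0.1138] jaw -5.9 zaxis [ 0.0304 -0.0364 -0.9989] [2.1 0.5 0.2] 0.806
```

Call:
{"name": "jog_arm", "arguments": {"motion": [[-0.8,0,0,0,50],[-0.8,0,0,0,50],[-0.8,0,0,0,50],[-0.8,0,0,0,50],[-0.8,0,0,0,50],[-0.8,0,0,0,50],[-0.8,0,0,0,50],[-0.8,0,0,0,50],[-0.8,0,0,0,50],[0,0,0,0,50]]}}

```text
t: 35.83
tcp_pos: [0.4611, 0.0961, 0.1131]
tool_rot: [0.742, 0.67, -0.004, 0.021]
force: [0.2, 1.4, 0.8]
finger_gap: 0.806
```

```bash
python3 st.py
```

```text
35.8333 [0.4611 0.0961 0.1131] jaw -5.8 zaxis [ 0.0225 -0.0363 -0.9991] [0.2 1.4 0.8] 0.806
```

Call:
{"name": "jog_arm", "arguments": {"motion": [[0.2,0,-1,0,60],[0,0,-1,0,60],[0,0,-1,0,60],[0,0,-1,0,60],[0,0,-0.8,0,60],[0,0,0,0,60]]}}

```text
t: 36.33
tcp_pos: [0.4673, 0.096, 0.0617]
tool_rot: [0.742, 0.67, -0.001, 0.024]
force: [-2.0, -0.0, -0.1]
finger_gap: 0.765
```

```bash
python3 st.py;python3 look.py c1 244 229 297 215
```

```text
36.3333 [0.4673 0.096  0.0617] jaw -5.9 zaxis [ 0.0308 -0.0362 -0.9989] [-2.  -0.  -0.1] 0.765
36.4333 [0.4677 0.096  0.0628] [ 0.4 -0.4 -1. ] 0.7650518798925345
```

View pics/c1.png

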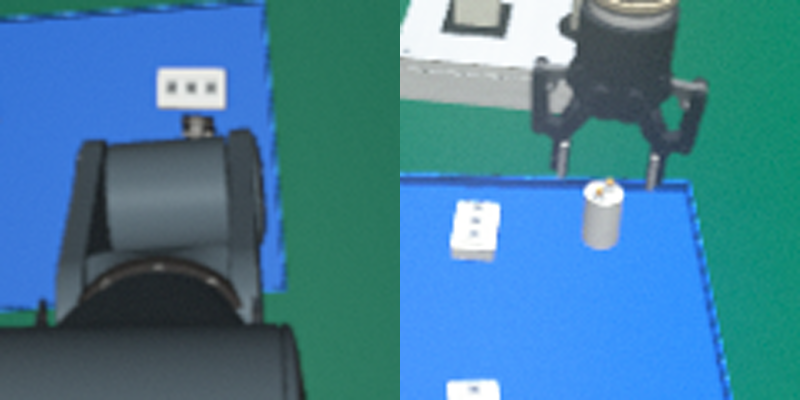

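The jaws are centred over the small drum (side crop (603,192)). I descend.

Call:
{"name": "jog_arm", "arguments": {"motion": [[-0.2,0,-1,0,60],[0,0,-1,0,60],[0,0,-1,0,60],[0,0,-0.8,0,60],[0,0,-0.4,0,60],[0,0,0,0,60]]}}

```text
t: 36.93
tcp_pos: [0.4698, 0.096, 0.0214]
tool_rot: [0.742, 0.67, 0.003, 0.027]
force: [-0.5, 0.3, -0.4]
finger_gap: 0.765
```

```bash
python3 st.py
```

```text
36.9333 [0.4698 0.096  0.0214] jaw -5.8 zaxis [ 0.0413 -0.0363 -0.9985] [-0.5  0.3 -0.4] 0.765
```

Call:
{"name": "jog_arm", "arguments": {"motion": [[-0.35,-0.1,-0.7,0,60],[0,0,0,0,100],[0,0,0,0,140],[0,0,0,0,180],[0,0,0,0,200],[0,0,0,0,200],[0,0,0,0,200],[0,0,0,0,200],[0,0,0,0,200],[0,0,0,0,200]]}}

```text
t: 37.77
tcp_pos: [0.4672, 0.0949, 0.0154]
tool_rot: [0.742, 0.67, 0.004, 0.028]
force: [1.0, -0.2, -0.4]
finger_gap: 0.364
```

```bash
python3 st.py
```

```text
37.7667 [0.4672 0.0949 0.0154] jaw -5.8 zaxis [ 0.0448 -0.0363 -0.9983] [ 1.  -0.2 -0.4] 0.364
```

Call:
{"name": "jog_arm", "arguments": {"motion": [[0,0,1,0,200],[0,0,2,0,200],[0,0,3,0,200],[0,0,3,0,200],[0,0,3,0,200],[0,0,2,0,200],[0,-2,0,0,200],[0,-2.5,0,0,200],[0,-2.5,0,0,200],[0,-2.5,0,0,200]]}}

```text
t: 38.6
tcp_pos: [0.4643, 0.0016, 0.1685]
tool_rot: [0.739, 0.673, 0.006, 0.029]
force: [0.3, -0.9, -0.6]
finger_gap: 0.363
```

```bash
python3 st.py
```

```text
38.6 [0.4643 0.0016 0.1685] jaw -5.3 zaxis [ 0.0487 -0.035  -0.9982] [ 0.3 -0.9 -0.6] 0.363
```

Call:
{"name": "jog_arm", "arguments": {"motion": [[0,-2.5,0,0,200],[0,-2.5,0,0,200],[0,-2.5,0,0,200],[0,-2.5,0,0,200],[0,-2.5,0,0,200],[0,-2.5,0,0,200],[0,-2.5,0,0,200],[0,-2.5,0,0,200],[0,-2.5,0,0,200]]}}

```text
t: 39.35
tcp_pos: [0.4594, -0.2318, 0.1755]
tool_rot: [0.738, 0.674, 0.008, 0.03]
force: [0.1, -0.1, -0.8]
finger_gap: 0.365
```

```bash
python3 st.py
```

```text
39.35 [ 0.4594 -0.2318  0.1755] jaw -5.2 zaxis [ 0.0521 -0.0344 -0.9981] [ 0.1 -0.1 -0.8] 0.365
```

Call:
{"name": "jog_arm", "arguments": {"motion": [[0.3,-1.5,0,0,200],[0.3,-1.5,0,0,200],[0.3,-1.5,0,0,200],[0,-0.5,-0.5,0,200],[0,0,-1,0,200],[0,0,-1,0,200],[0,0,-1,0,200],[0,0,-1,0,200],[0,0,-1,0,200],[0,0,0,0,200]]}}

```text
t: 40.18
tcp_pos: [0.4656, -0.2807, 0.117]
tool_rot: [0.739, 0.673, 0.008, 0.028]
force: [-0.3, 0.3, -0.5]
finger_gap: 0.364
```

```bash
python3 st.py
```

```text
40.1833 [ 0.4656 -0.2807  0.117 ] jaw -5.4 zaxis [ 0.0496 -0.0294 -0.9983] [-0.3  0.3 -0.5] 0.364
```

Call:
{"name": "jog_arm", "arguments": {"motion": [[0.2,-0.7,-0.8,0,200],[0,-0.7,-0.8,0,200],[0,0,-0.8,0,200],[0,0,-0.5,0,200],[0,0,0,0,200],[0,0,0,0,200]]}}

```text
t: 40.68
tcp_pos: [0.467, -0.2926, 0.0834]
tool_rot: [0.738, 0.674, 0.009, 0.025]
force: [-0.5, 1.0, -1.4]
finger_gap: 0.369
```

```bash
python3 st.py;python3 look.py c2 375 226 296 160
```

```text
40.6833 [ 0.467  -0.2926  0.0834] jaw -5.2 zaxis [ 0.0465 -0.0256 -0.9986] [-0.5  1.  -1.4] 0.369
40.7833 [ 0.4671 -0.2927  0.0838] [-0.4 -0.6 -1.1] 0.36243454518836554
```

View pics/c2.png

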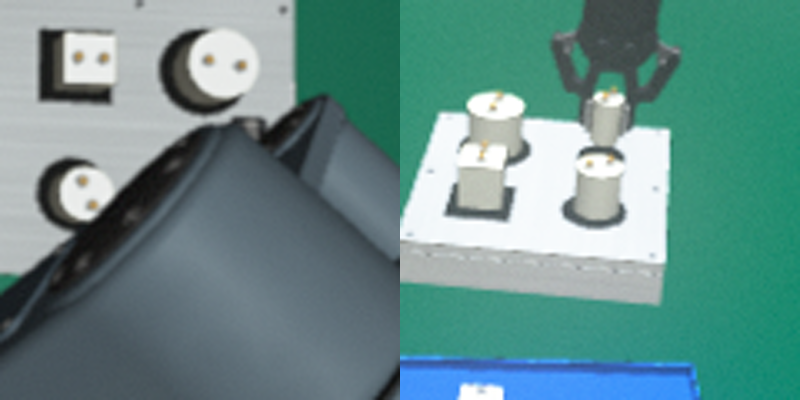

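The small drum hangs over its pad behind the medium one (side crop (608,120)). The other three still stand. I lower it.

Call:
{"name": "jog_arm", "arguments": {"motion": [[0,-0.2,-0.4,0,200],[0,0,-0.4,0,200],[0,0,-0.4,0,200],[0,0,0,0,200],[0,0,0,0,200]]}}

```text
t: 41.2
tcp_pos: [0.4679, -0.2956, 0.0721]
tool_rot: [0.738, 0.674, 0.009, 0.027]
force: [0.7, 0.4, 0.6]
finger_gap: 0.363
```

```bash
python3 st.py
```

```text
41.2 [ 0.4679 -0.2956  0.0721] jaw -5.2 zaxis [ 0.0493 -0.0283 -0.9984] [0.7 0.4 0.6] 0.363
```

Call:
{"name": "jog_arm", "arguments": {"motion": [[0,0,-0.3,0,200],[0,0,-0.1,0,200],[0,0,0,0,200],[0,0,0,0,200]]}}

```text
t: 41.53
tcp_pos: [0.4679, -0.2955, 0.0677]
tool_rot: [0.738, 0.674, 0.009, 0.027]
force: [-0.1, 0.5, -0.9]
finger_gap: 0.363
```

```bash
python3 st.py
```

```text
41.5333 [ 0.4679 -0.2955  0.0677] jaw -5.2 zaxis [ 0.0494 -0.0284 -0.9984] [-0.1  0.5 -0.9] 0.363
```

Call:
{"name": "jog_arm", "arguments": {"motion": [[0,0,-0.2,0,200],[0,0,0,0,200],[0,0,0,0,155],[0,0,0,0,145],[0,0,0,0,120],[0,0,0,0,90],[0,0,0,0,90],[0,0,0,0,90],[0,0,0,0,90],[0,0,0,0,90]]}}

```text
t: 42.37
tcp_pos: [0.4686, -0.2961, 0.0665]
tool_rot: [0.738, 0.674, 0.009, 0.028]
force: [-0.0, 1.0, -0.4]
finger_gap: 0.648
```

```bash
python3 st.py
```

```text
42.3667 [ 0.4686 -0.2961  0.0665] jaw -5.2 zaxis [ 0.0512 -0.0301 -0.9982] [-0.   1.  -0.4] 0.648
```

Call:
{"name": "jog_arm", "arguments": {"motion": [[0,0,0.5,0,90],[0,0,1,0,90],[0,0,2,0,90],[0,0,3,0,90],[0,0,3,0,90],[0,0,2,0,90],[0,3,1,0,90],[-0.5,3.8,0,0,90],[-0.5,3.8,0,0,90],[-0.5,3.8,0,0,90]]}}

```text
t: 43.2
tcp_pos: [0.4565, -0.1574, 0.2056]
tool_rot: [0.742, 0.669, 0.01, 0.037]
force: [0.6, 0.3, -0.2]
finger_gap: 0.648
```

Call:
{"name": "jog_arm", "arguments": {"motion": [[0,3.8,0,0,90],[0,3.8,0,0,90],[0,3.8,0,0,90],[0,3.8,0,0,90],[0,3.8,0,0,90],[0,3.8,0,0,90],[0,3.8,0,0,90],[0,2,0,0,90],[0,0,0,0,90],[0,0,0,0,90]]}}

```text
t: 44.03
tcp_pos: [0.452, 0.1481, 0.2167]
tool_rot: [0.74, 0.671, 0.016, 0.042]
force: [-0.3, -1.0, -0.5]
finger_gap: 0.646
```

```bash
python3 st.py; python3 look.py f1; python3 chk.py f1; python3 - <<'E'
from h import *
d=load("top_f1.npz");s=load("side_f1.npz")
cv2.imwrite("pics/f1c.png",np.hstack([cv2.resize(d["img"][155:255,300:410],(400,364)),cv2.resize(s["img"][110:200,225:325],(400,364))])[:,:,::-1])
for n in("top","side"):
  for t in("0","_f1"):
    d=load(n+t+".npz");hsv=cv2.cvtColor(d["img"],cv2.COLOR_RGB2HSV);p=cloud(d)
    w=(hsv[...,1]<60)&(hsv[...,2]>90)&(p[...,0]>.5)&(p[...,0]<.62)&(p[...,1]>.05)&(p[...,1]<.36)&(p[...,2]<.03)&(p[...,2]>.015)
    print(n,t,[(plane(d,[c],.018)[0][:2].round(4).tolist(),int(q[4])) for m,q,c in comps(w,40)])
E
```

```text
44.0333 [0.452  0.1481 0.2167] jaw -5.5 zaxis [ 0.0798 -0.0418 -0.9959] [-0.3 -1.  -0.5] 0.646
44.1333 [0.4522 0.1468 0.2165] [ 0.5  0.1 -0.3] 0.6441450129592973
top large cen [ 580.6 -304.5] off [-1.2 -1. ] box [56. 57.] 42.6 z 0.1044
top medium cen [ 471.7 -180.7] off [-1.8 -0.7] box [43. 42.] 88.7 z 0.1042
top small cen [ 466.  -296.2] off [-0.5 -1.7] box [29. 28.] 88.7 z 0.1054
top square cen [ 588.3 -188.9] off [-1.3 -1.1] box [40. 43.] 86.8 z 0.1039
side large cen [ 579.4 -291.8] off [-2.4 11.7] box [53. 72.] 3.9 z 0.1016
side square cen [ 586.5 -179.5] off [-3.1  8.3] box [62. 43.] 85.9 z 0.1015
top 0 [([0.5701, 0.1025], 217), ([0.5568, 0.3138], 210)]
top _f1 [([0.5699, 0.1018], 221), ([0.5566, 0.3142], 225)]
side 0 [([0.5705, 0.1064], 153), ([0.5656, 0.2249], 70), ([0.5572, 0.318], 251)]
side _f1 [([0.5697, 0.1065], 164), ([0.5573, 0.3182], 264)]
```

View pics/f1c.png

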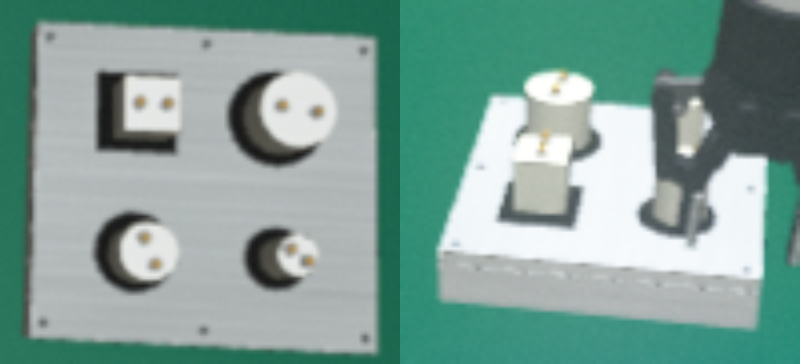

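View pics/f1.png

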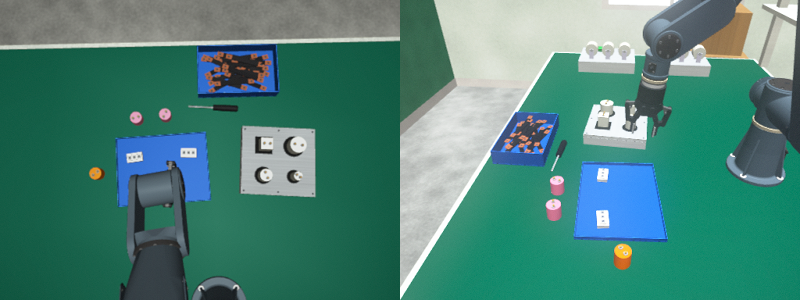

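The last pictures show all four capacitors upright on their own pads. In the top crop they are square (152,103), large (298,108), medium (148,252) and small (297,257). The modules have not moved and the arm is clear, so I hand in.

```bash
python3 -c "
from station import *
print(sign_off())"
```

```text
the job is handed in; nothing more can be done
None
```

All four capacitors stand on their own pads, and I handed the job in at about 44 s of the 112 s allowed. No verdict is reported.

**Last checks, from the top camera:**

| Capacitor | Distance from pad centre |
|---|---|
| Large | about 1.6 mm |
| Medium | about 2.0 mm |
| Small | about 1.8 mm |
| Square | 1.3 mm and 1.1 mm along x and y |

- **Square alignment:** it is turned less than 1° from its pad's edges.
- **Height:** the tops read 0.104–0.105 m where 0.103 m was expected. This camera also read the pads about 1 mm high.
- **Modules:** both are within about 1 mm of where they started.
- **Arm:** released and clear of everything.

**Where checks disagreed or fell short:**
- **Side camera:** in the last check its centres for the large and square were 8–12 mm off in y, because its masks included the side walls, so I did not rely on it. It gave no reading for the medium and small in that last check, because the gripper was in the way.
- **Heights by triangulation:** the two views gave 0.051–0.052 m for the capacitor tops and the pads, against 0.053 m from the text. The depth images read 0.053–0.057 m.
- **Tool tilt:** the jogs let the tool tilt by up to about 0.06 rad while it held a part. I reduced it with fast moves outward and slow moves back, which did not always work. The capacitors look upright after release, but I did not measure their angle directly.

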